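# Seat the tapered mixing cup in its dished stand

## Robot

A 6-joint arm with a two-finger parallel gripper is mounted at the origin on a cart in front of the work surface, level with it; the furniture and walls round the work are solid. World frame = base frame: x ahead of the robot, y to its left, z up, the work surface at z = 0. Lengths are in m, angles in rad, forces in N, time in s.
With the tool pointing down it reaches from about 0.25 to 0.775 m from the base axis. Payload 4 kg.
Tool frame: the origin (TCP) lies midway between the tips of the shut fingers; the grasp point (between the pads) lies 19 mm behind it; z points along the fingers, y is the line along which they close (so a half turn about z gives the same grasp; the last joint's range is limited). The gripper opens to 94 mm and grips with 3 to 60 N. Pads are 16 mm wide; open, the fingers measure 119 mm over their backs; the gripper's body (75 mm by 177 mm) begins 78 mm behind the grasp point.
Start: joints at [-1.385, 0.087, 1.371, -0, 1.684, -0.103], TCP at [0.157, -0.527, 0.177] pointing down, gripper open.
Joint ranges: [-3.1, 3.1], [-0.76, 2.03], [0.27, 2.55], [-1.08, 4.22], [0.17, 2.65], [-2.57, 2.57]. Speed limits (rad/s): [2.79, 2.79, 3.14, 3.14, 3.14, 3.14].

## Interface

Orientations are given as a 3x3 rotation matrix whose columns are the frame's x, y, z axes.
In Python, from bench import * gives the robot as it stands. The module is installed in compiled form; this text tells all that it offers.
- The arm moves only by the tool apply_moves, never from a script. Its argument "motion" is a list that holds one entry, the list of rows, each a list of 6 numbers: the shift along the tool's x, y, z in m, then the turn, a rotation vector about the tool's x, y, z in rad. In form: [[[x, y, z, ax, ay, az], ...]]. A call has 1 to 20 rows; each row is the pose to reach, as a shift and turn from the pose commanded when the call began, along the tool's axes at that moment; what a row does not reach only later rows make up. A row lasts 1/10 s, in which the tool goes at most 50 mm and 8.59 degrees, less where a joint would pass 70% of its speed; a pose out of reach is approached as far as the arm can. A call with a gripper value outside its range is refused whole. "gripper" is the opening in per cent of the stroke, from 0 (shut) to 100 (fully open), set as the call begins (left out, the last holds). The fingers move at their own pace and stop on an object; the grip force is fixed at half the most. Time passes only in rows, so rows that repeat a pose let the fingers close. It gives the time, the measured TCP pose, the force and the opening at its end, in the units of the state.
- get_state(): the state, without advancing time (a new reading comes with each control period).
- read_camera(name): name is "scene" or "top" or "wrist"; returns the picture (400x640x3 uint8, red, green, blue); there is no depth.
- camera_info(name): a dict with "fx", "fy", "cx", "cy" (pixels), "origin" and "rotation" of the camera in the world. Camera axes: x right, y up, looking along -z (the intrinsics and any distortion apply to the point x, -y, -z); pixel columns grow to the right and rows downward; lengths in m; the calibration is good to about 2 mm. A picture is of the moment at which its call begins: read the wrist's pose just before it. camera_info takes no time and is no camera call; for the wrist camera it gives the pose at the moment of the call.
- hand_in(): hands the job in, once; it reports no verdict.
The state is a dict: "t": time; "q": joint angles; "joint_vel": joint speeds; "tau": joint torques, N m; "eef_pos": TCP position; "eef_rot": TCP orientation; "force": force on the tool from outside, world axes, zero at the start; "wrist_torque": the same for the moment, N m; "gripper_width": opening from 0.0 (shut) to 1.0 (fully open).
Only numpy, scipy, OpenCV 4.12 (cv2) and the standard library are available. Lean on these libraries where they do the work, as an engineer would, in place of code of your own. Each camera call takes 0.05 s, during which the arm holds its last target. There are 200 camera calls.

## Task

Get the mixing station ready: take the tall steel mixing cup with the tapered bottom and set it upright in the round wooden stand that has a hollow in its top, so that it rests centred in the hollow. Leave the shallow flat-bottomed steel cup where it stands.

Things in the scene. Friction and masses are not known exactly. Their poses are not given: they have to be found in the camera images.
- tall_cup_center (a point): axis centre, half-way up, of the tall open steel cup: 52 mm outside diameter, 90 mm tall, 0.18 kg; weighted bottom, tapering at 50 degrees over its lowest 18 mm to a flat 18 mm wide; straight wall above. z points out of its mouth; rim 45 mm above this point. Grip the outside in the upper third (about 25 mm above this point) so the fingertips clear the stand.
- dish_mouth (a point): centre of the mouth of the hollow in a fixed round wooden stand (90 mm diameter, 45 mm high; point at its top face, z up). The hollow is a waxed, slippery cone 68 mm wide, 34 mm deep, sides 50 degrees from level. The seated cup's underside is 30 mm below this point, its centre 15 mm above. A wooden block of the same size with a flat top is not the stand.
- flat_cup_center (a point): centre (half-way up) of the shallow open flat-bottomed steel cup, 62 mm wide at the rim, 40 mm tall; to be left alone. z points out of its mouth.
Mind the look-alikes: they are no part of the job. Leave any white look-alike of the part that bears dish_mouth alone. What is shaped like the part that bears tall_cup_center but blue is not meant.

How it is judged:
By the outcome, as a careful person would: the job done as asked, in the order asked, and still so for the second after the job is handed in, with the robot touching nothing.
It also fails if it takes over 35 s, if anything falls off the work surface, if the arm or the gripper's body presses on something with over 40 N, if the wrist force passes 120 N, or if a joint passes its speed limit or range.

## Working session

There is one attempt and no reset: what is moved stays moved. The work goes in short steps, Python scripts to look and compute and a tool call to move; the robot and the scene stay as the last step left them, time stands still between calls to the robot, and variables do not carry over. Pictures are saved under pics/ and viewed, on a budget of 10 in all, crops included, one or two more only if the job needs it, and the job is handed in when it is done.

Besides the shell and the picture viewer there is one more tool, called as a command line: name --argument value ..., lists and objects as JSON in quotes. apply_moves: Moves the arm, as the interface text tells. Its arguments: {"type":"object","properties":{"motion":{"type":"array"},"gripper":{"type":"number"}},"required":["motion"]}

```bash
mkdir -p pics; python3 - <<'E'
from bench import *
import cv2
for n in("scene","top"):
    cv2.imwrite(f"pics/{n}0.png",read_camera(n)[:,:,::-1]); c=camera_info(n); print(n,c)
s=get_state();print(s["t"],s["eef_pos"],s["eef_rot"],s["gripper_width"])
E
```

```text
scene {'fx': 388.25595974974016, 'fy': 388.25595974974016, 'cx': 319.84497308109536, 'cy': 197.80892699065276, 'origin': array([-0.10681747,  0.39654465,  0.76563672]), 'rotation': array([[-0.54306768,  0.58007629, -0.60711531],
       [-0.83960603, -0.38528595,  0.38290528],
       [-0.01179872,  0.71768115,  0.6962719 ]])}
top {'fx': 478.81172322649763, 'fy': 478.81172322649763, 'cx': 324.1044432531701, 'cy': 199.51457796380367, 'origin': array([ 0.35300325, -0.00688533,  1.13193484]), 'rotation': array([[ 0.01647219,  0.98906926, -0.14652875],
       [-0.99977242,  0.01430595, -0.01582535],
       [-0.01355613,  0.14675608,  0.98907982]])}
0.1 [ 0.15653095 -0.5266882   0.17622493] [[ 9.58583691e-01  2.84810738e-01 -3.88662615e-04]
 [ 2.84810946e-01 -9.58581744e-01  1.94060419e-03]
 [ 1.80140023e-04 -1.97092689e-03 -9.99998041e-01]] 1.0030191705054377
```

View pics/scene0.png

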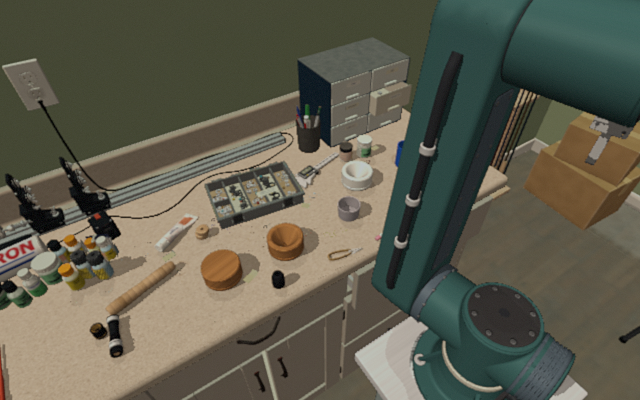

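View pics/top0.png

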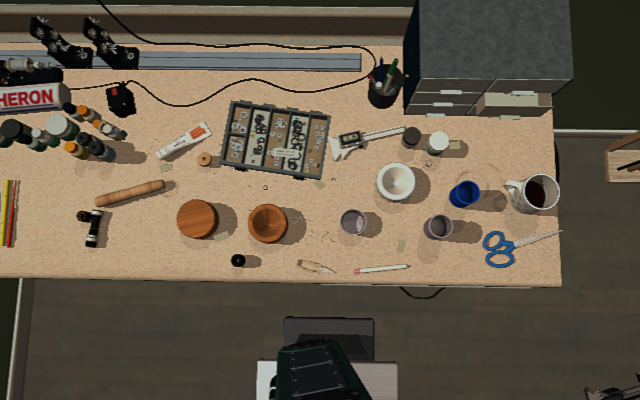

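The scene view shows the hollow wooden stand at about (286,240), the flat block at (221,268), the white look-alike at (357,176) and a steel cup at (348,208). In the top view the stand is at (268,223), the block at (197,218), the white one at (395,181) and the blue cup at (464,193). The two steel cups are at (353,222) and (438,228). I'll zoom in and compute positions next.

```bash
cat > h.py <<'E'
from bench import *
import numpy as np, cv2
def ray(c,u,v,z):
    d=c["rotation"]@np.array([(u-c["cx"])/c["fx"],-(v-c["cy"])/c["fy"],-1.])
    o=np.array(c["origin"]); return o+d*(z-o[2])/d[2]
def proj(c,P):
    p=c["rotation"].T@(np.array(P)-c["origin"]); return np.array([c["cx"]+c["fx"]*p[0]/-p[2],c["cy"]+c["fy"]*p[1]/p[2]])
E
python3 - <<'E'
from h import *
im=cv2.imread("pics/top0.png")
cv2.imwrite("pics/crop.png",np.vstack([cv2.resize(im[190:260,320:480],None,fx=5,fy=4,interpolation=3),cv2.resize(im[190:260,180:340],None,fx=5,fy=4,interpolation=3)]))
c=camera_info("top");s=camera_info("scene")
for n,u,v,z in [("stand",268,223,.045),("cupA",353,222,.04),("cupB",438,228,.09),("block",197,218,.045)]:
    P=ray(c,u,v,z);print(n,P,proj(s,P))
# orange (wood) region in top and scene
for n,im in(("top",im),("scene",cv2.imread("pics/scene0.png"))):
    h=cv2.cvtColor(im,cv2.COLOR_BGR2HSV)
    m=cv2.inRange(h,(5,130,50),(18,255,255))
    k,l,st,ce=cv2.connectedComponentsWithStats(m)
    print(n,[(st[i].tolist(),ce[i].round(1).tolist()) for i in range(1,k) if st[i][4]>300])
E
```

```text
stand [0.45799937 0.13765251 0.045     ] [286.5795899  234.75170129]
cupA [ 0.46372629 -0.05637916  0.04      ] [349.76574656 203.60849022]
cupB [ 0.44835139 -0.23883298  0.09      ] [408.5037534  167.52838422]
block [0.46702258 0.30091035 0.045     ] [222.27966499 262.37624327]
top [([95, 180, 70, 27, 717], [128.7, 192.9]), ([177, 199, 38, 39, 1177], [195.6, 218.4]), ([248, 204, 40, 40, 1198], [267.0, 222.9])]
scene [([555, 125, 83, 61, 2360], [594.8, 155.2]), ([524, 151, 84, 78, 3264], [564.4, 189.4]), ([587, 177, 53, 51, 623], [612.6, 202.2]), ([267, 223, 37, 38, 1110], [285.1, 241.5]), ([201, 250, 41, 41, 1321], [221.3, 269.7])]
```

View pics/crop.png

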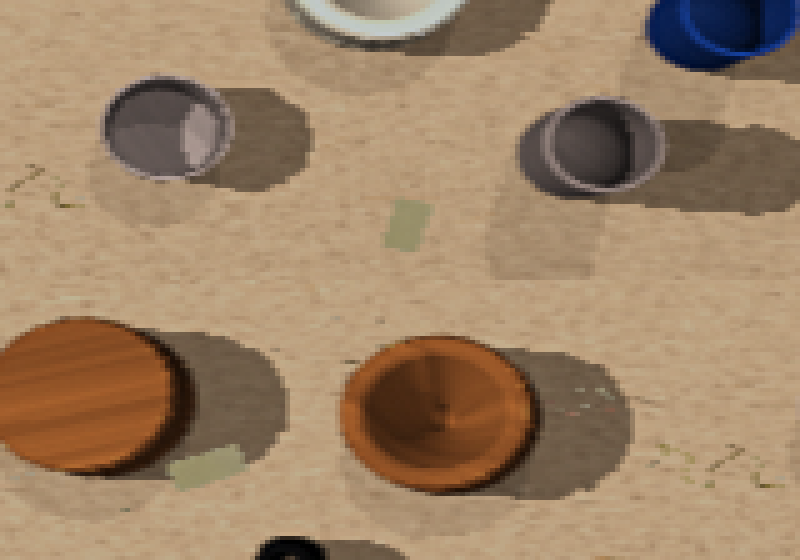

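```bash
python3 - <<'E'
from h import *
c=camera_info("top");s=camera_info("scene");st=get_state();R=st["eef_rot"]
T=ray(c,440.1,225.6,.09);S=ray(c,266.8,222.5,.045);B=ray(c,465,190,.09)
print(T,S,B,proj(s,T),proj(s,S))
for w in(544,662):print(ray(c,320+w/5-.4,225.6,.09))
for w in(340,535):print(ray(c,180+w/5-.4,222.5,.045))
d=np.array([T[0],T[1],.177])-st["eef_pos"];print("tool shift",R.T@d)
a=np.arctan2(*(B-T)[1::-1]);y=a+np.pi/2;cur=np.arctan2(R[1,1],R[0,1]);print(np.degrees([a,y,cur]), "world turn",(y-cur+np.pi/2)%np.pi-np.pi/2)
E
```

```text
[ 0.45365475 -0.24348217  0.09      ] [0.45910285 0.14043456 0.045     ] [ 0.53297753 -0.29951265  0.09      ] [408.46023346 165.88173428] [285.3577186  234.94488161]
[ 0.45326872 -0.21810685  0.09      ]
[ 0.45404712 -0.26927402  0.09      ]
[0.45843857 0.18435535 0.045     ]
[0.45978713 0.09519151 0.045     ]
tool shift [ 3.65478350e-01 -1.86853610e-01 -3.40955069e-04]
[-35.23587654  54.76412346 -73.45243112] world turn -0.9037916206745509
```

apply_moves --motion '[[[0.037,-0.019,0,0,0,0.09],[0.073,-0.037,0,0,0,0.18],[0.11,-0.056,0,0,0,0.27],[0.146,-0.075,0,0,0,0.36],[0.183,-0.093,0,0,0,0.45],[0.219,-0.112,0,0,0,0.54],[0.256,-0.131,0,0,0,0.63],[0.292,-0.149,0,0,0,0.72],[0.329,-0.168,0,0,0,0.81],[0.365,-0.187,0,0,0,0.904],[0.365,-0.187,0,0,0,0.904],[0.365,-0.187,0,0,0,0.904],[0.365,-0.187,0,0,0,0.904]]]' --gripper 100

```text
t: 1.4
eef_pos: [0.4526, -0.2446, 0.1769]
eef_rot: [[0.816, -0.577, -0.001], [-0.577, -0.816, -0.0], [-0.001, 0.001, -1.0]]
force: [-0.5, -0.1, 0.4]
gripper_width: 1.001
```

```bash
python3 - <<'E'
from h import *
c=camera_info("wrist");im=read_camera("wrist")[:,:,::-1].copy();st=get_state()
cv2.imwrite("pics/w1.png",im)
print(st["t"],st["eef_pos"],st["eef_rot"].round(3).tolist(),st["q"])
print(c);print(proj(c,[.4537,-.2435,.09]),proj(c,st["eef_pos"]))
E
```

```text
1.45 [ 0.45244732 -0.24485139  0.1770457 ] [[0.816, -0.578, -0.001], [-0.578, -0.816, -0.0], [-0.0, 0.0, -1.0]] [-6.05923884e-01  8.32334294e-03  1.45341753e+00 -4.87166152e-04
  1.68032420e+00  1.58112433e+00]
{'fx': 292.7894663091146, 'fy': 292.7894663091146, 'cx': 316.2744103386993, 'cy': 193.61490314749236, 'origin': array([ 0.51817241, -0.29242149,  0.38401342]), 'rotation': array([[-5.76234923e-01,  7.86015741e-01,  2.23903032e-01],
       [-8.17284108e-01, -5.54183615e-01, -1.57883525e-01],
       [-1.55445125e-05, -2.73970391e-01,  9.61738127e-01]])}
[313.55997185 190.96169901] [314.94859852 221.82597739]
```

View pics/w1.png

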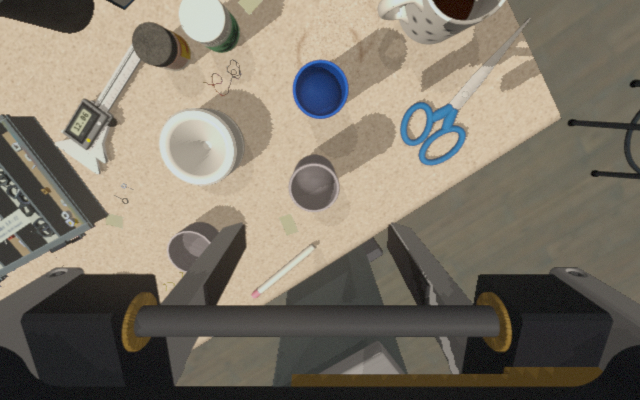

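```bash
python3 - <<'E'
from h import *
im=cv2.imread("pics/w1.png");c=camera_info("wrist")
h=cv2.cvtColor(im,cv2.COLOR_BGR2HSV)[150:216,280:350]
b=im[150:216,280:350].astype(int)
m=((b[:,:,2]-b[:,:,0])<22).astype(np.uint8)
k,l,st,ce=cv2.connectedComponentsWithStats(m);i=1+st[1:,4].argmax();print(st[i],ce[i])
for r in range(0,66,3):
    x=np.where(l[r]==i)[0]; print(r+150,(x.min()+280,x.max()+280) if len(x) else None)
for uv in[(314.5,187.5),(314.5,189)]:print(ray(c,*uv,.09))
E
```

```text
[   9    5   50   57 2191] [33.71793702 33.73071657]
150 None
153 None
156 (np.int64(307), np.int64(322))
159 (np.int64(302), np.int64(326))
162 (np.int64(299), np.int64(329))
165 (np.int64(297), np.int64(331))
168 (np.int64(295), np.int64(333))
171 (np.int64(294), np.int64(334))
174 (np.int64(293), np.int64(335))
177 (np.int64(291), np.int64(336))
180 (np.int64(290), np.int64(337))
183 (np.int64(289), np.int64(338))
186 (np.int64(289), np.int64(338))
189 (np.int64(289), np.int64(338))
192 (np.int64(290), np.int64(337))
195 (np.int64(291), np.int64(337))
198 (np.int64(292), np.int64(336))
201 (np.int64(294), np.int64(334))
204 (np.int64(296), np.int64(330))
207 (np.int64(300), np.int64(327))
210 (np.int64(306), np.int64(321))
213 None
[ 0.45606828 -0.24671769  0.09      ]
[ 0.45475297 -0.24578531  0.09      ]
```

apply_moves --motion '[[[0.003,-0.001,0.03,0,0,0],[0.003,-0.001,0.065,0,0,0],[0.003,-0.001,0.095,0,0,0],[0.003,-0.001,0.115,0,0,0],[0.003,-0.001,0.126,0,0,0],[0.003,-0.001,0.126,0,0,0],[0.003,-0.001,0.126,0,0,0]]]'

```text
t: 2.15
eef_pos: [0.4566, -0.2459, 0.0523]
eef_rot: [[0.816, -0.578, 0.001], [-0.578, -0.816, -0.001], [0.002, 0.0, -1.0]]
force: [0.8, 0.5, -0.3]
gripper_width: 0.999
```

apply_moves --motion '[[[0,0,0,0,0,0],[0,0,0,0,0,0],[0,0,0,0,0,0],[0,0,0,0,0,0],[0,0,0,0,0,0],[0,0,0,0,0,0],[0,0,0,0,0,0],[0,0,0,0,0,0]]]' --gripper 0

```text
t: 2.95
eef_pos: [0.4564, -0.2449, 0.0513]
eef_rot: [[0.817, -0.577, 0.0], [-0.577, -0.817, -0.0], [0.0, -0.0, -1.0]]
force: [0.1, 0.1, 1.5]
gripper_width: 0.551
```

apply_moves --motion '[[[0,0,-0.02,0,0,0],[0,0,-0.055,0,0,0],[0,0,-0.085,0,0,0],[-0.01,-0.01,-0.1,0,0,0],[-0.035,-0.033,-0.1,0,0,-0.07],[-0.063,-0.06,-0.1,0,0,-0.15],[-0.091,-0.087,-0.1,0,0,-0.23],[-0.119,-0.114,-0.1,0,0,-0.31],[-0.147,-0.141,-0.1,0,0,-0.39],[-0.175,-0.168,-0.1,0,0,-0.47],[-0.203,-0.195,-0.1,0,0,-0.55],[-0.231,-0.222,-0.1,0,0,-0.63],[-0.259,-0.246,-0.1,0,0,-0.7],[-0.277,-0.262,-0.1,0,0,-0.7],[-0.2845,-0.27,-0.1,0,0,-0.7],[-0.2845,-0.27,-0.1,0,0,-0.7],[-0.2845,-0.27,-0.1,0,0,-0.7],[-0.2845,-0.27,-0.1,0,0,-0.7]]]'

```text
t: 4.75
eef_pos: [0.3799, 0.1387, 0.151]
eef_rot: [[0.997, 0.083, -0.0], [0.083, -0.997, -0.001], [-0.0, 0.001, -1.0]]
force: [-0.8, -0.3, -2.4]
gripper_width: 0.551
```

```bash
python3 - <<'E'
from h import *
c=camera_info("wrist");im=read_camera("wrist")[:,:,::-1].copy();st=get_state()
cv2.imwrite("pics/w2.png",im);np.save("c2.npy",c,allow_pickle=True)
p=st["eef_pos"];print(st["t"],p,st["eef_rot"].round(4).tolist(),st["q"].round(2),st["gripper_width"])
print(c["origin"],proj(c,[.459,.1404,.045]),"rim",proj(c,p+[0,0,.039]))
E
```

```text
4.8 [0.38001076 0.13869789 0.15108057] [[0.9966, 0.0827, -0.0003], [0.0827, -0.9966, -0.0006], [-0.0003, 0.0006, -1.0]] [ 0.21 -0.24  1.73 -0.    1.65  1.7 ] 0.5488933175455855
[0.45981172 0.14374989 0.35808456] [319.26383821 111.48111814] rim [313.39852215 243.01730726]
```

View pics/w2.png

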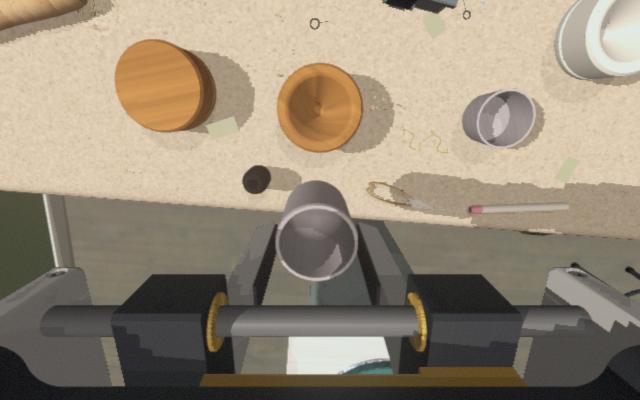

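```bash
python3 - <<'E'
from h import *
im=cv2.imread("pics/w2.png");c=np.load("c2.npy",allow_pickle=True).item()
h=cv2.cvtColor(im,cv2.COLOR_BGR2HSV)
m=cv2.inRange(h,(4,130,40),(18,255,255));m[:, :240]=0;m[:,400:]=0;m[180:]=0
m=cv2.morphologyEx(m,cv2.MORPH_CLOSE,np.ones((7,7)))
ct=max(cv2.findContours(m,0,1)[0],key=cv2.contourArea);e=cv2.fitEllipse(ct);print("stand",e,cv2.boundingRect(ct));S=ray(c,*e[0],.045);print(S)
# cup rim
b=im.astype(int);r=[]
for v in(236,242,248,256,264): print(v,[(int(x),b[v,x].tolist()) for x in list(range(272,282,2))+list(range(352,362,2))])
print("col",[(v,b[v,317].tolist()) for v in list(range(198,212,2))+list(range(272,286,2))])
for uv in[(317,242)]:print(ray(c,*uv,.1905))
E
```

```text
stand ((319.40936279296875, 107.30744934082031), (84.08202362060547, 87.62421417236328), 2.005735158920288) (277, 63, 86, 89)
[0.46311892 0.14061052 0.045     ]
236 [(272, [40, 43, 47]), (274, [47, 53, 57]), (276, [120, 124, 133]), (278, [131, 136, 145]), (280, [84, 87, 95]), (352, [70, 74, 79]), (354, [123, 127, 136]), (356, [136, 140, 151]), (358, [52, 56, 65]), (360, [37, 39, 48])]
242 [(272, [35, 36, 40]), (274, [47, 50, 57]), (276, [132, 136, 146]), (278, [125, 128, 138]), (280, [77, 80, 87]), (352, [62, 67, 73]), (354, [90, 94, 104]), (356, [125, 128, 139]), (358, [49, 53, 61]), (360, [32, 34, 42])]
248 [(272, [37, 39, 43]), (274, [41, 46, 49]), (276, [115, 117, 127]), (278, [126, 131, 141]), (280, [80, 85, 91]), (352, [68, 72, 77]), (354, [101, 105, 112]), (356, [120, 123, 132]), (358, [42, 45, 52]), (360, [33, 33, 41])]
256 [(272, [35, 40, 41]), (274, [41, 43, 47]), (276, [100, 114, 119]), (278, [120, 125, 135]), (280, [132, 135, 147]), (352, [113, 117, 126]), (354, [121, 123, 133]), (356, [83, 88, 87]), (358, [44, 45, 50]), (360, [30, 31, 39])]
264 [(272, [42, 45, 47]), (274, [104, 120, 125]), (276, [108, 122, 128]), (278, [107, 123, 129]), (280, [106, 123, 131]), (352, [81, 84, 82]), (354, [79, 82, 81]), (356, [80, 84, 81]), (358, [78, 84, 80]), (360, [50, 50, 51])]
col [(198, [89, 94, 104]), (200, [93, 96, 105]), (202, [96, 100, 110]), (204, [132, 137, 148]), (206, [185, 190, 201]), (208, [162, 167, 178]), (210, [122, 126, 136]), (272, [97, 98, 105]), (274, [98, 99, 107]), (276, [103, 108, 115]), (278, [180, 183, 195]), (280, [168, 172, 182]), (282, [99, 106, 100]), (284, [100, 106, 103])]
[0.38109038 0.13652644 0.1905    ]
```

apply_moves --motion '[[[0.03,0.001,0,0,0,0],[0.06,0.003,0,0,0,0],[0.081,0.004,0,0,0,0],[0.081,0.004,0.015,0,0,0],[0.081,0.004,0.035,0,0,0],[0.081,0.004,0.055,0,0,0],[0.081,0.004,0.068,0,0,0],[0.081,0.004,0.076,0,0,0],[0.081,0.004,0.076,0,0,0],[0.081,0.004,0.076,0,0,0],[0.081,0.004,0.076,0,0,0]]]'

```text
t: 5.9
eef_pos: [0.4618, 0.1427, 0.0765]
eef_rot: [[0.996, 0.085, 0.002], [0.085, -0.996, 0.0], [0.002, -0.0, -1.0]]
force: [-0.2, -0.2, -2.2]
gripper_width: 0.55
```

```bash
python3 - <<'E'
from h import *
c=camera_info("wrist");im=read_camera("wrist")[:,:,::-1].copy();st=get_state()
s=cv2.resize(read_camera("scene")[170:290,230:390,::-1],None,fx=4,fy=4,interpolation=3)
t=cv2.resize(read_camera("top")[170:290,190:350,::-1],None,fx=4,fy=4,interpolation=3)
a=cv2.resize(im[80:320,160:480],(400,300));b=cv2.resize(s,(400,300))
cv2.imwrite("pics/w3.png",np.vstack([np.hstack([a,b]),np.hstack([cv2.resize(t,(400,300)),np.zeros_like(b)])]))
print(st["eef_pos"],st["force"],st["wrist_torque"])
E
```

```text
[0.46167491 0.14276516 0.07647138] [ 0.13972487  0.3577155  -2.52326192] [ 0.01300453  0.02149239 -0.01296443]
```

View pics/w3.png

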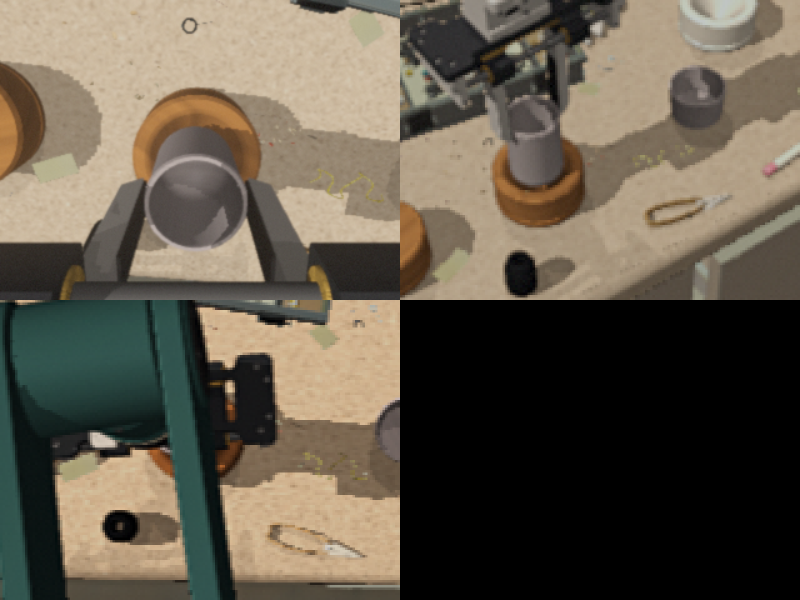

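The cup is upright just over the hollow and looks centred: in the wrist crop the stand is centred at u≈196 and the rim at u≈195. I'll lower it gently now.

apply_moves --motion '[[[0,0,0.003,0,0,0],[0,0,0.006,0,0,0],[0,0,0.006,0,0,0],[0,0,0.006,0,0,0]]]'

```text
t: 6.45
eef_pos: [0.4608, 0.1426, 0.0691]
eef_rot: [[0.996, 0.085, -0.0], [0.085, -0.996, -0.0], [-0.0, 0.0, -1.0]]
force: [0.2, -0.1, -0.8]
gripper_width: 0.55
```

apply_moves --motion '[[[0,0,0.001,0,0,0],[0,0,0.002,0,0,0],[0,0,0.002,0,0,0],[0,0,0.002,0,0,0]]]'

```text
t: 6.85
eef_pos: [0.4612, 0.1424, 0.0675]
eef_rot: [[0.996, 0.085, 0.001], [0.085, -0.996, -0.0], [0.001, 0.001, -1.0]]
force: [0.8, -2.5, -0.0]
gripper_width: 0.548
```

apply_moves --motion '[[[0,0.001,0,0,0,0],[0,0.0015,0.001,0,0,0],[0,0.0015,0.001,0,0,0],[0,0.0015,0.001,0,0,0]]]'

```text
t: 7.25
eef_pos: [0.4615, 0.1415, 0.0668]
eef_rot: [[0.996, 0.085, 0.001], [0.085, -0.996, 0.001], [0.001, -0.001, -1.0]]
force: [2.4, 0.7, 1.4]
gripper_width: 0.545
```

apply_moves --motion '[[[0.001,0,0,0,0,0],[0.001,0,0,0,0,0],[0.001,0,0,0,0,0]]]'

```text
t: 7.55
eef_pos: [0.4621, 0.1415, 0.0666]
eef_rot: [[0.996, 0.085, 0.0], [0.085, -0.996, 0.001], [0.0, -0.001, -1.0]]
force: [0.0, 0.5, 2.8]
gripper_width: 0.55
```

apply_moves --motion '[[[0,0,0,0,0,0],[0,0,0,0,0,0],[0,0,0,0,0,0],[0,0,0,0,0,0],[0,0,0,0,0,0],[0,0,0,0,0,0],[0,0,0,0,0,0]]]' --gripper 100

```text
t: 8.25
eef_pos: [0.4619, 0.1412, 0.0662]
eef_rot: [[0.996, 0.085, -0.0], [0.085, -0.996, -0.0], [-0.0, 0.0, -1.0]]
force: [-0.1, 0.9, -0.4]
gripper_width: 1.002
```

apply_moves --motion '[[[0,0,-0.01,0,0,0],[0,0,-0.035,0,0,0],[0,0,-0.07,0,0,0],[0,0,-0.11,0,0,0],[-0.04,0,-0.13,0,0,0],[-0.08,0,-0.13,0,0,0],[-0.08,0,-0.13,0,0,0],[-0.08,0,-0.13,0,0,0]]]'

```text
t: 9.05
eef_pos: [0.3823, 0.1345, 0.1973]
eef_rot: [[0.996, 0.085, 0.003], [0.085, -0.996, 0.0], [0.003, -0.0, -1.0]]
force: [-0.4, -0.1, -0.6]
gripper_width: 1.002
```

```bash
python3 - <<'E'
from h import *
c=camera_info("wrist");im=read_camera("wrist")[:,:,::-1].copy();st=get_state()
np.save("c4.npy",c,allow_pickle=True)
cv2.imwrite("pics/w4full.png",im)
s=cv2.resize(read_camera("scene")[170:290,230:390,::-1],(400,300),interpolation=3)
cv2.imwrite("pics/w4.png",np.hstack([cv2.resize(im[0:240,160:480],(400,300)),s]))
print(st["t"],st["eef_pos"],st["force"],proj(c,[.461,.1405,.045]),proj(c,[.461,.1405,.105]))
E
```

```text
9.1 [0.38270877 0.13448238 0.19684177] [0.69831872 0.07342749 0.67381828] [315.4499406  111.82043556] [315.26866489 111.89478392]
```

View pics/w4.png

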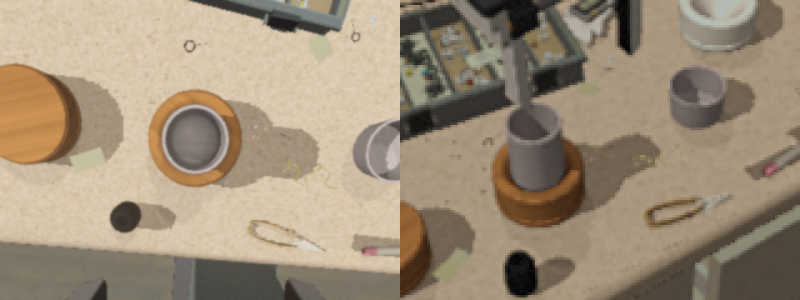

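The near-nadir wrist view shows the rim, centred at about (195,139), concentric with the stand at about (195,138). The scene view shows the cup upright, and the flat cup untouched.

```bash
python3 -c "
from bench import *
print(hand_in())"
```

```text
the job is handed in; nothing more can be done
None
```

The tall steel cup now stands upright in the hollow of the round wooden stand, and I handed the job in at about 9 s of the 35 s allowed.

- **Grip and placing:** The gripper opening read about 52 mm, matching the cup's diameter. I lowered the cup with two small sideways corrections of 1 to 1.5 mm, guided by the contact force. I released it at tool height 66.6 mm, against 66.3 mm expected for a seated cup. In the readings I took, the wrist force stayed below about 4 N.
- **Last checks:** After the gripper backed off, the wrist view from almost straight above showed the rim concentric with the stand to within about 1 pixel of the enlarged crop. The scene view showed the cup upright and the shallow cup untouched.
- **Disagreement:** The top and wrist cameras differed by about 2 to 4 mm on where the cup and stand were. I took a value between them.

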